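# Heft the canisters and drop the empties in the returns crate

## Robot

A 6-joint arm with a two-finger parallel gripper is mounted at the origin on the work surface. World frame = base frame: x ahead of the robot, y to its left, z up, the work surface at z = 0. Lengths are in m, angles in degrees, forces in N, time in s.
With the tool pointing down it reaches from about 0.35 to 0.725 m from the base axis. Payload 4.3 kg.
Tool frame: the origin (TCP) lies at the very end of the fingers, on their centre line; the grasp point (between the pads) lies 19 mm behind it (manip.grasp_offset is the distance from the TCP to the grasp point, in m); z points along the fingers, y is the line along which they close (so a half turn about z gives the same grasp; the last joint's range is limited). The gripper opens to 85 mm and grips with 20 to 120 N. Pads are 22 mm wide; open, the fingers measure 114 mm over their backs; the gripper's body (76 mm by 85 mm) begins 54 mm behind the grasp point. The pads swing forward as they close: fully open they stand 13 mm farther back than shut.
Start: joints at [-78.57, 21.618, 4.641, 73.018, 0, 83.68], TCP at [0.175, -0.548, 0.231] pointing down, gripper open.
Joint ranges: [-156.06, 156.06], [-48.1, 94.91], [-58.44, 69.94], [-101.28, 121.22], [-78.64, 73.56], [-180, 180]. Speed limits (degrees/s): [147.25, 147.25, 180, 180, 180, 180].

## Interface

Orientations are given as [roll, pitch, yaw] about the fixed x, y, z axes, in that order (R = Rz(yaw) Ry(pitch) Rx(roll)).
In Python, from workcell import manip gives the robot as it stands. The module is installed in compiled form; this text tells all that it offers.
- The arm moves only by the tool arm_command, never from a script. Its argument "rows" is a list of rows, each a list of 7 numbers: the turn, a rotation vector about the tool's x, y, z each as a share of 30 degrees, from -1 to 1, then the shift along the tool's x, y, z each as a share of 40 cm, from -1 to 1, then the opening, from -1 (shut) to 1 (fully open). In form: [[rx, ry, rz, x, y, z, jaw], ...]. A call has 1 to 10 rows; each row is the pose to reach, as a shift and turn from the pose commanded when the call began, along the tool's axes at that moment; what a row does not reach only later rows make up. A row lasts 1/12 s, in which the tool goes at most 41.7 mm and 7.16 degrees, less where a joint would pass 70% of its speed; a pose out of reach is approached as far as the arm can. A call with a number of a shift or a turn outside -1 to 1 is refused whole. A call with a gripper value outside its range is refused whole. The fingers move at their own pace and stop on an object; the grip force is fixed at half the most. Time passes only in rows, so rows that repeat a pose let the fingers close. It gives the time, the measured TCP pose, the force, the opening and the grip force at its end, in the units of the state.
- manip.observe(): the state, without advancing time (a new reading comes with each control period).
- manip.grab_frame(name): name is "side" or "top" or "wrist"; returns (picture, depth): 480x640x3 uint8, red, green, blue; 480x640 float32, m along the optical axis (not along the pixel's ray), 0 where there is no reading.
- manip.camera_params(name): a dict with "K" (3x3 intrinsics, pixels), "k1" (the pictures are not rectified: a ray, as slopes to the right and down, at radius r is drawn at 1 + k1 r^2 times it, then the intrinsics apply), "rvec" (rotation vector, rad) and "tvec" (3), from world to camera coordinates, as OpenCV has them. Camera axes: x right, y down, z forward; pixel columns grow to the right and rows downward; lengths in m; the calibration is good to about 2 mm. A picture is of the moment at which its call begins: read the wrist's pose just before it. camera_params takes no time and is no camera call; for the wrist camera it gives the pose at the moment of the call.
- manip.job_done(): hands the job in; it is judged then, once.
Trained networks look in the newest picture that a camera, given by its name, has taken for a name from the list of things; names that differ only in an ending like _2 or _b are one class to them, and where a whole thing is asked for, a point or a joint stands for the part that bears it (a point fixed in the world has none). Each returns a list of dicts, best first, with "p" (0 to 1); they miss things now and then, are a little off and sometimes report something else, mostly with a low value. They report only what shows in the picture. A call takes as long as a camera call.
- manip.look_for(thing, camera): "centre" ([column, row] in pixels, amid what is visible of it).
- manip.tip_of(thing, camera): "centre" ([column, row] in pixels: a listed point, or the origin of a listed thing).
The state is a dict: "clock": time; "q": joint angles; "joint_velocities": joint speeds; "joint_efforts": joint torques, N m; "tool_pos": TCP position; "ee_rot": TCP orientation; "wrist_force": force on the tool from outside, world axes, zero at the start; "moment": the same for the moment, N m; "finger_gap": opening from 0.0 (shut) to 1.0 (fully open); "finger_force": force on a finger pad.
Only numpy, scipy, OpenCV 4.12 (cv2) and the standard library are available. Lean on these libraries where they do the work, as an engineer would, in place of code of your own. Each camera call takes 0.05 s, during which the arm holds its last target. There are 200 camera calls.

## Task

Two of the four look-alike canisters in the black stand are empty. Find them by lifting each by its handle and feeling its weight: drop the two empty ones into the blue returns crate, and set any full one back down into the stand without dropping it from a height or forcing it in, so that both full ones finish in the stand. Do not disturb the spray bottle, tin, jar, tape or cup standing around them.

Things in the scene. Friction and masses are not known exactly. Their poses are not given: they have to be found in the camera images.
- stand: black plastic canister stand fixed to the table: tray 80 mm (its x) by 304 mm (its y), 34 mm high, floor 6 mm thick, four pockets in a row along its y, 74 mm apart, each about 70 mm square inside (walls 4 to 5 mm). Origin: centre of the underside; z up. A steel canister stands in each pocket: all four look alike; for their sizes see the pockets below (they are not tracked).
- crate: blue slatted plastic returns crate fixed to the table, empty at the start: 240 mm (its x) by 200 mm (its y) outside, 100 mm high, open on top, walls and floor 6 mm. Origin: centre of the underside; z up. The crate and the stand may change sides.
- pocket_1 (a point): centre of the upper face of the floor of pocket 1 of the stand, counted from the stand's +y end; axes as the stand's. A canister stands here, its axis within 4 mm of this point. Canister: round, 56 mm across, 90 mm tall to its shoulder; over it a bar handle with its bar along the stand's y (to within 0.12 rad).
- pocket_2 (a point): centre of the upper face of the floor of pocket 2 of the stand, counted from the stand's +y end; axes as the stand's. A canister stands here, its axis within 4 mm of this point. The canister's handle bar: 12 mm thick, 52 mm long, 10 mm high, bar centre 122 mm above the canister's underside, 27 mm clear between shoulder and bar, on two posts near its ends.
- pocket_3 (a point): centre of the upper face of the floor of pocket 3 of the stand, counted from the stand's +y end; axes as the stand's. A canister stands here, its axis within 4 mm of this point. Two of the four canisters are full (about 620 g, 540 to 700), two are empty (about 120 g, 100 to 140).
- pocket_4 (a point): centre of the upper face of the floor of pocket 4 of the stand, counted from the stand's +y end; axes as the stand's. A canister stands here, its axis within 4 mm of this point. Which canisters are empty differs every time and cannot be seen, only felt when one is lifted.
- spray: bystander, to be left alone: white spray-cleaner bottle, 66 mm across, 170 mm tall; origin in the centre of its underside.
- jar: bystander, to be left alone: amber glass jar with a steel cap, 76 mm across, 100 mm tall; origin in the centre of its underside.
- tape: bystander, to be left alone: roll of brown tape lying flat, 90 mm across, 24 mm high; origin in the centre of its underside.
- cup: bystander, to be left alone: clear plastic cup, 84 mm across the rim, 100 mm tall; origin in the centre of its underside.
- tin: bystander, to be left alone: plain steel tin without a handle, 72 mm across, 75 mm tall; origin in the centre of its underside.

How it is judged (in metres and radians):
At the end, for the whole second after the job is handed in: Both empty canisters, and nothing else, lie in the crate (the load on the crate is 1.7 to 4.4 N: one empty weighs 1.0 to 1.35 N, a full one 5.3 to 6.8 N), and both full canisters rest in the stand (the load on the stand is over 10 N) (contact force between crate and anything else between 1.7 and 4.4 N and contact force between stand and anything else above 10 N); the robot touches nothing.
It fails at once if a canister is slammed into the stand, or pressed hard into it (over 70 N on the stand in all; the four canisters at rest make about 15 N) (contact force between stand and anything else above 70 N).
It fails at once if one of the bystanders is disturbed (moved over 30 mm) (distance of any of spray, tin, jar, tape, cup from where it was at the start of the episode above 0.03 m).
It also fails if it takes over 72 s, if anything falls off the work surface, if the arm or the gripper's body presses on something with over 40 N, if the wrist force passes 120 N, or if a joint passes its speed limit or range.

## Working session

There is one attempt and no reset: what is moved stays moved. The work goes in short steps, Python scripts to look and compute and a tool call to move; the robot and the scene stay as the last step left them, time stands still between calls to the robot, and variables do not carry over. Pictures are saved under pics/ and viewed, at most 10 in all, crops included, and the job is handed in when it is done.

Besides the shell and the picture viewer there is one more tool, called after "Call:" as name(argument=value, ...), one argument or row to a line, values as JSON. arm_command: Moves the arm, as the interface text tells. Shift numbers are shares of 40 cm and turn numbers shares of 30 degrees, none past 1 either way. Its arguments: {"type":"object","properties":{"rows":{"type":"array","items":{"type":"array","items":{"type":"number","minimum":-1,"maximum":1}}}},"required":["rows"]}

```bash
mkdir -p pics; cat > h.py <<'E'
import numpy as np, cv2
from workcell import manip
from scipy.spatial.transform import Rotation as R
def params(n):
    p=manip.camera_params(n); return np.array(p["K"],float),float(p["k1"]),cv2.Rodrigues(np.array(p["rvec"],float))[0],np.array(p["tvec"],float).ravel()
def ray(n,px):
    K,k1,Rm,t=params(n)
    d=cv2.undistortPoints(np.array([[px]],float),K,np.array([k1,0,0,0.]))[0,0]
    return -Rm.T@t, Rm.T@np.array([d[0],d[1],1.])
def atz(n,px,z):
    c,d=ray(n,px); return c+d*(z-c[2])/d[2]
def cloud(n,depth):
    K,k1,Rm,t=params(n)
    v,u=np.mgrid[0:480,0:640]; 
    d=cv2.undistortPoints(np.stack([u,v],-1).reshape(-1,1,2).astype(float),K,np.array([k1,0,0,0.]))[:,0]
    P=np.c_[d,np.ones(len(d))]*depth.reshape(-1,1)
    return ((P-t)@Rm).reshape(480,640,3)
E
python3 - <<'E'
from h import *
s=manip.observe(); print(s)
for n in ["top","side"]:
    im,d=manip.grab_frame(n); cv2.imwrite(f"pics/{n}0.png",im[...,::-1]); np.save(f"{n}0.npy",d)
    K,k1,Rm,t=params(n); print(n,(-Rm.T@t).round(3),K[0,0],k1)
    for th in ["stand","crate","spray","jar","tape","cup","tin","pocket_1"]:
        r=manip.tip_of(th,n)[:5]
        print(th,[(np.round(x["centre"]).tolist(),round(x["p"],2),atz(n,x["centre"],0.006 if 'pock' in th else 0).round(3)[:2].tolist()) for x in r])
print(manip.observe()["clock"])
E
```

```text
{'clock': 0.0, 'q': array([-7.85700840e+01,  2.16608656e+01,  4.56202542e+00,  7.30178386e+01,
        1.00675605e-03,  8.36791287e+01]), 'joint_velocities': array([-0.02884168,  0.01310712, -0.07769767,  0.0878337 , -0.02151128,
       -0.02880088]), 'joint_efforts': array([-1.42737677e-03, -4.63606238e+01,  2.69874161e+01,  2.08955607e-02,
        9.37653368e-07,  5.33565672e-07]), 'tool_pos': array([ 0.1751733 , -0.54697604,  0.23036501]), 'ee_rot': array([-1.79884141e+02, -1.38465447e-02,  1.77507723e+01]), 'wrist_force': array([ 0.22302535, -0.9007476 ,  0.55953295]), 'moment': array([-0.01244532, -0.00024888,  0.02757717]), 'finger_force': 0.0, 'finger_gap': 1.002187845447479}
top [ 0.549 -0.124  1.278] 577.856843590225 -0.1687717017250495
stand []
crate [([368.0, 285.0], 0.73, [0.534, -0.224])]
spray [([245.0, 185.0], 0.64, [0.762, 0.047])]
jar [([206.0, 191.0], 0.83, [0.751, 0.135])]
tape [([501.0, 290.0], 0.67, [0.515, -0.524])]
cup [([340.0, 185.0], 0.88, [0.757, -0.166])]
tin [([286.0, 179.0], 0.66, [0.774, -0.045])]
pocket_1 [([143.0, 285.0], 0.88, [0.542, 0.278]), ([207.0, 291.0], 0.71, [0.527, 0.132]), ([205.0, 190.0], 0.71, [0.751, 0.136]), ([242.0, 294.0], 0.68, [0.519, 0.055]), ([175.0, 289.0], 0.63, [0.533, 0.205])]
side [0.587 0.666 0.85 ] 511.5088197878537 -0.05862443566102509
stand []
crate [([363.0, 224.0], 0.83, [0.546, -0.234])]
spray [([254.0, 312.0], 0.88, [0.761, 0.048])]
jar [([252.0, 349.0], 0.78, [0.751, 0.137]), ([255.0, 309.0], 0.3, [0.762, 0.041])]
tape [([381.0, 159.0], 0.57, [0.503, -0.503])]
cup [([274.0, 238.0], 0.63, [0.752, -0.166])]
tin [([259.0, 274.0], 0.74, [0.768, -0.053])]
pocket_1 [([375.0, 324.0], 0.83, [0.516, 0.058]), ([372.0, 353.0], 0.8, [0.521, 0.128]), ([355.0, 427.0], 0.66, [0.548, 0.276])]
0.9
```

```bash
python3 - <<'E'
from h import *
d=np.load("top0.npy"); P=cloud("top",d)
for c in [(0.542,0.278),(0.533,0.205),(0.527,0.132),(0.519,0.055)]:
    m=(np.hypot(P[...,0]-c[0],P[...,1]-c[1])<0.036)&(P[...,2]>0.115)&(d>0)
    q=P[m]; 
    if len(q)<5: print(c,len(q),P[(np.hypot(P[...,0]-c[0],P[...,1]-c[1])<0.036)&(d>0)][:,2].max()); continue
    (rc,wh,a)=cv2.minAreaRect((q[:,:2]*1000).astype(np.float32)); e=np.linalg.svd(q[:,:2]-q[:,:2].mean(0))[2][0]
    print(c,len(q),q.mean(0).round(4),np.round(rc,1),np.round(wh,1),np.degrees(np.arctan2(e[1],e[0])).round(1),q[:,2].max().round(4))
m=(d>0)&(P[...,2]>0.07)&(P[...,2]<0.115)&(abs(P[...,0]-.54)<.18)&(P[...,1]<-0.08)&(P[...,1]>-.4)
q=(P[m][:,:2]*1000).astype(np.float32); print("crate",cv2.minAreaRect(q),len(q),P[m][:,2].max())
E
```

```text
(0.542, 0.278) 165 [0.5393 0.2744 0.1325] [539.3 275.2] [53.6 12.4] -98.9 0.1389
(0.533, 0.205) 162 [0.5291 0.2039 0.1326] [529.  204.8] [52.3 12.3] -96.7 0.1383
(0.527, 0.132) 167 [0.5232 0.1294 0.1326] [523.  130.1] [53.3 12.2] -97.6 0.1389
(0.519, 0.055) 151 [0.5161 0.0589 0.1328] [516.3  58.2] [51.8 12.1] -99.7 0.1385
crate ((565.9439697265625, -227.55831909179688), (200.28411865234375, 300.6427307128906), 85.25184631347656) 1880 0.10694086053806384
```

View pics/top0.png

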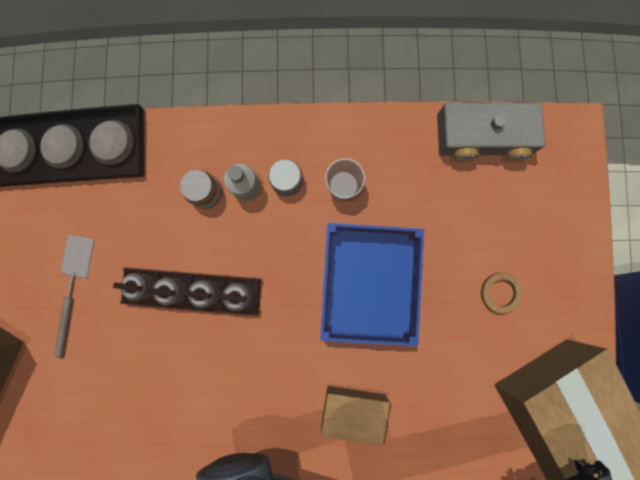

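View pics/side0.png

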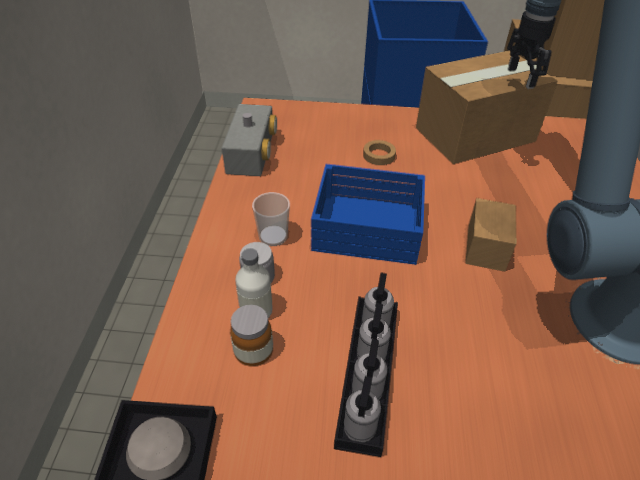

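Call:
arm_command(
  rows=[
    [0,0,-0.3,0,0,-0.15,1],
    [0,0,-0.6,0,0,-0.15,1],
    [0,0,-1,0.63,-0.585,-0.15,1],
    [0,0,-1,0.63,-0.585,-0.15,1],
    [0,0,-1,0.63,-0.585,-0.15,1],
    [0,0,-1,0.63,-0.585,-0.15,1],
    [0,0,-1,0.63,-0.585,-0.15,1],
    [0,0,-1,0.63,-0.585,-0.15,1],
    [0,0,-1,0.63,-0.585,-0.15,1],
    [0,0,-1,0.63,-0.585,-0.15,1],
  ],
)

```text
clock: 1.73
tool_pos: [0.3393, -0.2553, 0.2916]
ee_rot: [179.9, -0.0, 47.7]
wrist_force: [1.3, -0.7, 0.6]
finger_gap: 0.997
finger_force: 0.0
```

```bash
cat >> h.py <<'E'
def plan(xyz,yaw=84.,base=None):
    "rows numbers from the present pose to xyz with the tool down at yaw"
    s=manip.observe(); p,r=(np.array(s["tool_pos"]),np.array(s["ee_rot"])) if base is None else base
    A=R.from_euler("xyz",r,degrees=True); B=R.from_euler("xyz",[180,0,yaw],degrees=True)
    print("t",round(s["clock"],2),"at",np.round(p,4),np.round(r,2),"->",xyz,"turn",((A.inv()*B).as_rotvec(degrees=True)/30).round(3),"shift",(A.inv().apply(np.array(xyz)-p)/.4).round(3),"F",s["wrist_force"].round(2),"gap",round(s["finger_gap"],3))
E
python3 -c "
from h import *
plan([.516,.0585,.25])"
```

```text
t 1.73 at [ 0.3393 -0.2553  0.2916] [179.95  -0.    47.72] -> [0.516, 0.0585, 0.25] turn [ 0.002  0.    -1.209] shift [ 0.878 -0.201  0.104] F [ 1.26 -0.67  0.62] gap 0.997
```

Call:
arm_command(
  rows=[
    [0,0,-1,0.878,-0.2,0.1,1],
    [0,0,-1,0.878,-0.2,0.1,1],
    [0,0,-1,0.878,-0.2,0.1,1],
    [0,0,-1,0.878,-0.2,0.1,1],
    [0,0,-1,0.878,-0.2,0.1,1],
    [0,0,-1,0.878,-0.2,0.1,1],
    [0,0,-1,0.878,-0.2,0.1,1],
    [0,0,-1,0.878,-0.2,0.1,1],
    [0,0,-1,0.878,-0.2,0.1,1],
    [0,0,-1,0.878,-0.2,0.1,1],
  ],
)

```text
clock: 2.57
tool_pos: [0.5174, 0.0611, 0.2502]
ee_rot: [-180.0, -0.1, 78.1]
wrist_force: [0.8, 0.4, -0.5]
finger_gap: 1.001
finger_force: 0.0
```

```bash
python3 - <<'E'
from h import *
im,d=manip.grab_frame("wrist"); cv2.imwrite("pics/w1.png",im[...,::-1]); P=cloud("wrist",d)
for c in [(0.539,0.275),(0.529,0.205),(0.523,0.130),(0.516,0.058)]:
    m=(np.hypot(P[...,0]-c[0],P[...,1]-c[1])<0.036)&(P[...,2]>0.12)&(P[...,2]<.145)&(d>0)
    q=P[m]
    if len(q)<50: print(c,len(q)); continue
    rc,wh,a=cv2.minAreaRect((q[:,:2]*1000).astype(np.float32)); e=np.linalg.svd(q[:,:2]-q[:,:2].mean(0))[2][0]
    print(c,len(q),q.mean(0).round(4),np.round(rc,1),np.round(wh,1),(np.degrees(np.arctan2(e[1],e[0]))%180).round(1),np.percentile(q[:,2],[5,95]).round(4))
plan([.516,.0585,.25])
E
```

```text
(0.539, 0.275) 0
(0.529, 0.205) 874 [0.526  0.1852 0.132 ] [525.9 185.9] [22.3 12.2] 84.6 [0.1297 0.1335]
(0.523, 0.13) 1639 [0.521  0.1263 0.1324] [520.7 125.9] [51.7 12.1] 81.7 [0.131  0.1337]
(0.516, 0.058) 1362 [0.5139 0.0553 0.1325] [513.6  53.9] [51.9 12. ] 82.2 [0.1308 0.1338]
t 2.62 at [0.5163 0.0588 0.2505] [-1.7996e+02  1.0000e-02  7.8010e+01] -> [0.516, 0.0585, 0.25] turn [-0.001  0.    -0.2  ] shift [-0.001 -0.001  0.001] F [ 0.1  -1.    0.53] gap 0.997
```

View pics/w1.png

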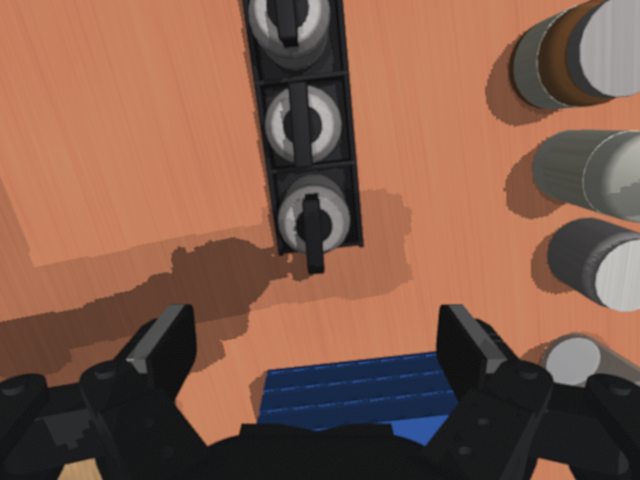

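Call:
arm_command(
  rows=[
    [0,0,-0.133,-0.006,-0.002,0.15,0.5],
    [0,0,-0.133,-0.006,-0.002,0.25,0.3],
    [0,0,-0.133,-0.006,-0.002,0.32,0.2],
    [0,0,-0.133,-0.006,-0.002,0.347,0.2],
    [0,0,-0.133,-0.006,-0.002,0.347,0],
    [0,0,-0.133,-0.006,-0.002,0.347,-1],
    [0,0,-0.133,-0.006,-0.002,0.347,-1],
    [0,0,-0.133,-0.006,-0.002,0.347,-1],
    [0,0,-0.133,-0.006,-0.002,0.347,-1],
    [0,0,-0.133,-0.006,-0.002,0.347,-1],
  ],
)

```text
clock: 3.45
tool_pos: [0.5159, 0.0541, 0.1149]
ee_rot: [179.8, 0.0, 81.7]
wrist_force: [-2.1, -0.5, 8.0]
finger_gap: 0.126
finger_force: 60.1
```

Call:
arm_command(
  rows=[
    [0,0,0,0,0,-0.02,-1],
    [0,0,0,0,0,-0.04,-1],
    [0,0,0,0,0,-0.06,-1],
    [0,0,0,0,0,-0.07,-1],
    [0,0,0,0,0,-0.07,-1],
    [0,0,0,0,0,-0.07,-1],
    [0,0,0,0,0,-0.07,-1],
  ],
)

```text
clock: 4.03
tool_pos: [0.5141, 0.0544, 0.1401]
ee_rot: [-180.0, 0.0, 81.7]
wrist_force: [-0.1, -0.2, -6.7]
finger_gap: 0.125
finger_force: 59.1
```

```bash
python3 -c "
from h import *
plan([.49,-.228,.25])"
```

```text
t 4.03 at [0.5141 0.0544 0.1401] [-1.7996e+02  1.0000e-02  8.1740e+01] -> [0.49, -0.228, 0.25] turn [-0.001  0.    -0.075] shift [-0.707  0.042 -0.275] F [-0.09 -0.17 -6.73] gap 0.125
```

Call:
arm_command(
  rows=[
    [0,0,0,0,0,0.02,-1],
    [0,0,0,0,0,0.04,-1],
    [0,0,0,0,0,0.053,-1],
    [0,0,0,0,0,0.057,-1],
    [0,0,0,0,0,0.061,-1],
    [0,0,0,0,0,0.064,-1],
    [0,0,0,0,0,0.064,-1],
  ],
)

```text
clock: 4.62
tool_pos: [0.5146, 0.0544, 0.1152]
ee_rot: [180.0, 0.0, 81.7]
wrist_force: [0.6, -0.5, -6.0]
finger_gap: 0.126
finger_force: 59.0
```

Call:
arm_command(
  rows=[
    [0,0,0,0,0,0.002,-1],
    [0,0,0,0,0,0.004,-1],
    [0,0,0,0,0,0.006,-1],
    [0,0,0,0,0,0.006,-1],
  ],
)

```text
clock: 4.95
tool_pos: [0.516, 0.0543, 0.115]
ee_rot: [179.8, -0.0, 81.7]
wrist_force: [-3.5, -0.4, 10.2]
finger_gap: 0.125
finger_force: 61.1
```

Call:
arm_command(
  rows=[
    [0,0,0,0,0,0,0.2],
    [0,0,0,0,0,0,0.2],
    [0,0,0,0,0,0,0.2],
    [0,0,0,0,0,-0.1,0.2],
    [0,0,0,0,0,-0.18,0.2],
    [0,0,0,0.09,-0.005,-0.18,0.2],
    [0,0,0,0.184,-0.01,-0.18,0.2],
    [0,0,0,0.184,-0.01,-0.18,0.2],
    [0,0,0,0.184,-0.01,-0.1,0.2],
    [0,0,0,0.184,-0.01,0,0.2],
  ],
)

```text
clock: 5.78
tool_pos: [0.5252, 0.129, 0.1151]
ee_rot: [179.5, -0.1, 81.8]
wrist_force: [0.4, -0.2, -1.1]
finger_gap: 0.603
finger_force: 0.0
```

```bash
python3 -c "
from h import *
print(manip.observe()['tool_pos'])"
```

```text
[0.52520895 0.12902392 0.11509469]
```

Call:
arm_command(
  rows=[
    [0,0,0,0,0,0.005,0.2],
    [0,0,0,0,0,0.005,-1],
    [0,0,0,0,0,0.005,-1],
    [0,0,0,0,0,0.005,-1],
    [0,0,0,0,0,0.005,-1],
  ],
)

```text
clock: 6.2
tool_pos: [0.5231, 0.1279, 0.113]
ee_rot: [179.8, -0.1, 81.7]
wrist_force: [-1.0, -0.0, 3.0]
finger_gap: 0.123
finger_force: 58.9
```

Call:
arm_command(
  rows=[
    [0,0,0,0,0,-0.02,-1],
    [0,0,0,0,0,-0.04,-1],
    [0,0,0,0,0,-0.06,-1],
    [0,0,0,0,0,-0.07,-1],
    [0,0,0,0,0,-0.07,-1],
    [0,0,0,0,0,-0.07,-1],
    [0,0,0,0,0,-0.07,-1],
  ],
)

```text
clock: 6.78
tool_pos: [0.5208, 0.1278, 0.1383]
ee_rot: [-180.0, 0.0, 81.7]
wrist_force: [0.6, -0.4, -0.6]
finger_gap: 0.122
finger_force: 58.7
```

```bash
python3 -c "
from h import *
plan([.49,-.228,.26])"
```

```text
t 6.78 at [0.5208 0.1278 0.1383] [-1.7998e+02  1.0000e-02  8.1740e+01] -> [0.49, -0.228, 0.26] turn [-0.001  0.    -0.075] shift [-0.891  0.051 -0.304] F [ 0.59 -0.36 -0.65] gap 0.122
```

Call:
arm_command(
  rows=[
    [0,0,0,0,0,-0.1,-1],
    [0,0,0,0,0,-0.2,-1],
    [0,0,0,0,0,-0.3,-1],
    [0,0,0,0,0,-0.32,-1],
    [0,0,0,-0.1,0.005,-0.32,-1],
    [0,0,0,-0.2,0.01,-0.32,-1],
    [0,0,0,-0.3,0.02,-0.32,-1],
    [0,0,0,-0.4,0.025,-0.32,-1],
    [0,0,0,-0.5,0.03,-0.32,-1],
    [0,0,0,-0.6,0.03,-0.32,-1],
  ],
)

```text
clock: 7.62
tool_pos: [0.4979, -0.1131, 0.2657]
ee_rot: [-180.0, -0.0, 81.8]
wrist_force: [1.3, -0.6, -1.3]
finger_gap: 0.124
finger_force: 58.8
```

Call:
arm_command(
  rows=[
    [0,0,0,-0.1,0.01,0,-1],
    [0,0,0,-0.2,0.015,0,-1],
    [0,0,0,-0.29,0.02,0,-1],
    [0,0,0,-0.29,0.02,0,-1],
    [0,0,0,-0.29,0.02,0.07,-1],
    [0,0,0,-0.29,0.02,0.14,-1],
    [0,0,0,-0.29,0.02,0.21,-1],
    [0,0,0,-0.29,0.02,0.28,-1],
    [0,0,0,-0.29,0.02,0.34,-1],
    [0,0,0,-0.29,0.02,0.34,-1],
  ],
)

```text
clock: 8.45
tool_pos: [0.4857, -0.2245, 0.1247]
ee_rot: [-179.4, -0.3, 81.7]
wrist_force: [-1.1, 1.9, -1.8]
finger_gap: 0.126
finger_force: 58.8
```

Call:
arm_command(
  rows=[
    [0,0,0,0,0,0.01,-1],
    [0,0,0,0,0,0.022,-1],
    [0,0,0,0,0,0.022,-1],
    [0,0,0,0,0,0.022,0.2],
    [0,0,0,0,0,0.022,0.2],
    [0,0,0,0,0,0.022,0.2],
    [0,0,0,0,0,-0.06,0.2],
    [0,0,0,0,0,-0.16,0.2],
    [0,0,0,0,0,-0.26,0.2],
    [0,0,0,0,0,-0.34,0.2],
  ],
)

```text
clock: 9.28
tool_pos: [0.4901, -0.2276, 0.2702]
ee_rot: [179.8, 0.1, 81.7]
wrist_force: [1.0, -0.5, 0.3]
finger_gap: 0.598
finger_force: 0.0
```

```bash
python3 -c "
from h import *
im,d=manip.grab_frame('top'); cv2.imwrite('pics/t2.png',im[180:400,80:520,::-1])
plan([.5275,.203,.21],83)"
```

```text
t 9.33 at [ 0.4925 -0.2291  0.2766] [179.3    0.31  81.74] -> [0.5275, 0.203, 0.21] turn [ 0.023  0.011 -0.042] shift [ 1.082 -0.071  0.16 ] F [0.83 0.07 3.89] gap 0.602
```

View pics/t2.png

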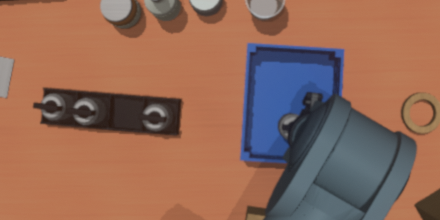

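Call:
arm_command(
  rows=[
    [0,0,0,0.1,-0.007,0,0.2],
    [0,0,0,0.2,-0.014,0,0.2],
    [0,0,0,0.3,-0.02,0,0.2],
    [0,0,0,0.4,-0.026,0,0.2],
    [0,0,0,0.5,-0.033,0,0.2],
    [0,0,0,0.6,-0.04,0.05,0.2],
    [0,0,0,0.7,-0.046,0.1,0.2],
    [0,0,0,0.8,-0.053,0.15,0.2],
    [0,0,0,0.9,-0.06,0.15,0.2],
    [0,0,0,1,-0.066,0.15,0.2],
  ],
)

```text
clock: 10.17
tool_pos: [0.5193, 0.1685, 0.2051]
ee_rot: [-179.9, 0.1, 81.7]
wrist_force: [0.3, -0.0, -0.3]
finger_gap: 0.598
finger_force: 0.0
```

Call:
arm_command(
  rows=[
    [0,0,-0.04,0.082,-0.006,0,0.2],
    [0,0,-0.04,0.082,-0.006,0,0.2],
    [0,0,-0.04,0.082,-0.006,0,0.2],
  ],
)

```text
clock: 10.42
tool_pos: [0.523, 0.2013, 0.2066]
ee_rot: [180.0, 0.0, 83.1]
wrist_force: [0.3, -0.9, -1.0]
finger_gap: 0.597
finger_force: 0.0
```

```bash
python3 -c "
from h import *
plan([.5275,.203,.113],83)"
```

```text
t 10.42 at [0.523  0.2013 0.2066] [1.7995e+02 1.0000e-02 8.3130e+01] -> [0.5275, 0.203, 0.113] turn [0.002 0.    0.004] shift [0.006 0.011 0.234] F [ 0.3  -0.95 -1.01] gap 0.597
```

Call:
arm_command(
  rows=[
    [0,0,0,0.004,0.01,0.06,0.2],
    [0,0,0,0.004,0.01,0.13,0.2],
    [0,0,0,0.004,0.01,0.2,0.2],
    [0,0,0,0.004,0.01,0.234,0.2],
    [0,0,0,0.004,0.01,0.234,0.2],
    [0,0,0,0.004,0.01,0.234,-1],
    [0,0,0,0.004,0.01,0.234,-1],
    [0,0,0,0.004,0.01,0.234,-1],
    [0,0,0,0.004,0.01,0.234,-1],
  ],
)

```text
clock: 11.17
tool_pos: [0.5284, 0.2008, 0.115]
ee_rot: [179.8, -0.1, 82.9]
wrist_force: [-0.9, -0.9, 5.4]
finger_gap: 0.123
finger_force: 59.5
```

Call:
arm_command(
  rows=[
    [0,0,0,0,0,-0.02,-1],
    [0,0,0,0,0,-0.04,-1],
    [0,0,0,0,0,-0.06,-1],
    [0,0,0,0,0,-0.07,-1],
    [0,0,0,0,0,-0.07,-1],
    [0,0,0,0,0,-0.07,-1],
    [0,0,0,0,0,-0.07,-1],
  ],
)

```text
clock: 11.75
tool_pos: [0.5268, 0.2007, 0.1406]
ee_rot: [-180.0, 0.0, 82.9]
wrist_force: [-0.0, -0.4, -5.1]
finger_gap: 0.121
finger_force: 59.1
```

```bash
python3 -c "
from h import *
plan([.59,-.228,.26],83)"
```

```text
t 11.75 at [0.5268 0.2007 0.1406] [-1.7996e+02  2.0000e-02  8.2940e+01] -> [0.59, -0.228, 0.26] turn [-0.001  0.001 -0.002] shift [-1.044  0.288 -0.298] F [-0.01 -0.35 -5.13] gap 0.121
```

Call:
arm_command(
  rows=[
    [0,0,0,0,0,0.02,-1],
    [0,0,0,0,0,0.04,-1],
    [0,0,0,0,0,0.053,-1],
    [0,0,0,0,0,0.057,-1],
    [0,0,0,0,0,0.061,-1],
    [0,0,0,0,0,0.064,-1],
    [0,0,0,0,0,0.067,-1],
    [0,0,0,0,0,0.07,-1],
    [0,0,0,0,0,0.07,-1],
  ],
)

```text
clock: 12.5
tool_pos: [0.528, 0.2009, 0.1153]
ee_rot: [179.8, -0.0, 82.9]
wrist_force: [-4.2, -0.7, 7.1]
finger_gap: 0.124
finger_force: 60.8
```

```bash
python3 -c "
from h import *
plan([.537,.272,.114],82)"
```

```text
t 12.5 at [0.528  0.2009 0.1153] [ 1.7983e+02 -4.0000e-02  8.2940e+01] -> [0.537, 0.272, 0.114] turn [ 0.006 -0.001  0.031] shift [0.179 0.    0.003] F [-4.19 -0.66  7.12] gap 0.124
```

Call:
arm_command(
  rows=[
    [0,0,0,0,0,0,0.2],
    [0,0,0,0,0,0,0.2],
    [0,0,0,0,0,0,0.2],
    [0,0,0,0,0,-0.1,0.2],
    [0,0,0,0,0,-0.18,0.2],
    [0,0,0.03,0.09,0,-0.18,0.2],
    [0,0,0.05,0.18,0.002,-0.18,0.2],
    [0,0,0.05,0.18,0.002,-0.18,0.2],
    [0,0,0.05,0.18,0.002,-0.1,0.2],
    [0,0,0.05,0.18,0.002,0,0.2],
  ],
)

```text
clock: 13.33
tool_pos: [0.5408, 0.2744, 0.1161]
ee_rot: [179.5, -0.3, 81.5]
wrist_force: [0.6, -0.6, -0.2]
finger_gap: 0.601
finger_force: 0.0
```

Call:
arm_command(
  rows=[
    [0,0,0,0,0,0.003,0.2],
    [0,0,0,0,0,0.003,-1],
    [0,0,0,0,0,0.003,-1],
    [0,0,0,0,0,0.003,-1],
    [0,0,0,0,0,0.003,-1],
  ],
)

```text
clock: 13.75
tool_pos: [0.5391, 0.2728, 0.1147]
ee_rot: [179.7, -0.1, 81.4]
wrist_force: [-0.0, -0.1, 4.2]
finger_gap: 0.126
finger_force: 60.7
```

Call:
arm_command(
  rows=[
    [0,0,0,0,0,-0.02,-1],
    [0,0,0,0,0,-0.04,-1],
    [0,0,0,0,0,-0.06,-1],
    [0,0,0,0,0,-0.07,-1],
    [0,0,0,0,0,-0.07,-1],
    [0,0,0,0,0,-0.07,-1],
    [0,0,0,0,0,-0.07,-1],
  ],
)

```text
clock: 14.33
tool_pos: [0.5365, 0.2721, 0.1395]
ee_rot: [-180.0, 0.0, 81.4]
wrist_force: [-1.5, 0.0, -2.0]
finger_gap: 0.124
finger_force: 59.9
```

```bash
python3 -c "
from h import *
plan([.59,-.228,.265],81.5)"
```

```text
t 14.33 at [0.5365 0.2721 0.1395] [-1.7998e+02  2.0000e-02  8.1440e+01] -> [0.59, -0.228, 0.265] turn [-0.001  0.001 -0.002] shift [-1.216  0.318 -0.314] F [-1.47  0.02 -1.99] gap 0.124
```

Call:
arm_command(
  rows=[
    [0,0,0,0,0,-0.1,-1],
    [0,0,0,0,0,-0.2,-1],
    [0,0,0,0,0,-0.3,-1],
    [0,0,0,0,0,-0.33,-1],
    [0,0,0,-0.1,0.02,-0.33,-1],
    [0,0,0,-0.2,0.04,-0.33,-1],
    [0,0,0,-0.3,0.07,-0.33,-1],
    [0,0,0,-0.4,0.1,-0.33,-1],
    [0,0,0,-0.5,0.12,-0.33,-1],
    [0,0,0,-0.6,0.15,-0.33,-1],
  ],
)

```text
clock: 15.17
tool_pos: [0.5594, 0.0243, 0.2713]
ee_rot: [-179.9, 0.0, 81.5]
wrist_force: [0.7, 0.3, -0.9]
finger_gap: 0.121
finger_force: 59.9
```

Call:
arm_command(
  rows=[
    [0,0,0,-0.1,0.03,0,-1],
    [0,0,0,-0.2,0.055,0,-1],
    [0,0,0,-0.3,0.08,0,-1],
    [0,0,0,-0.4,0.11,0,-1],
    [0,0,0,-0.5,0.14,0,-1],
    [0,0,0,-0.59,0.168,0,-1],
    [0,0,0,-0.616,0.168,0,-1],
    [0,0,0,-0.616,0.168,0,-1],
  ],
)

```text
clock: 15.83
tool_pos: [0.5894, -0.2311, 0.2702]
ee_rot: [-179.9, 0.0, 81.2]
wrist_force: [-0.4, 0.7, -1.3]
finger_gap: 0.119
finger_force: 59.9
```

```bash
python3 -c "
from h import *
plan([.59,-.228,.116],81.5)"
```

```text
t 15.83 at [ 0.5894 -0.2311  0.2702] [-1.7989e+02  2.0000e-02  8.1170e+01] -> [0.59, -0.228, 0.116] turn [-0.004  0.001 -0.011] shift [0.008 0.001 0.385] F [-0.37  0.66 -1.28] gap 0.119
```

Call:
arm_command(
  rows=[
    [0,0,0,0,0,0.07,-1],
    [0,0,0,0,0,0.14,-1],
    [0,0,0,0,0,0.21,-1],
    [0,0,0,0,0,0.28,-1],
    [0,0,0,0,0,0.34,-1],
    [0,0,0,0,0,0.37,-1],
    [0,0,0,0,0,0.38,-1],
    [0,0,0,0,0,0.38,-1],
    [0,0,0,0,0,0.38,0.2],
    [0,0,0,0,0,0.38,0.2],
  ],
)

```text
clock: 16.67
tool_pos: [0.5914, -0.2278, 0.1217]
ee_rot: [179.8, 0.1, 81.5]
wrist_force: [1.2, -0.6, 1.0]
finger_gap: 0.396
finger_force: 0.0
```

Call:
arm_command(
  rows=[
    [0,0,0,0,0,0,0.2],
    [0,0,0,0,0,-0.08,0.2],
    [0,0,0,0,0,-0.18,0.2],
    [0,0,0,0,0,-0.28,0.2],
    [0,0,0,0,0,-0.35,0.2],
    [0,0,0,0.15,0,-0.35,0.2],
    [0,0,0,0.25,0,-0.35,0.2],
    [0,0,0,0.35,0,-0.35,0.2],
    [0,0,0,0.35,0,-0.35,0.2],
    [0,0,0,0.35,0,-0.35,0.2],
  ],
)

```text
clock: 17.5
tool_pos: [0.6118, -0.0855, 0.2613]
ee_rot: [179.9, -0.0, 81.7]
wrist_force: [-0.3, -0.7, 0.3]
finger_gap: 0.602
finger_force: 0.0
```

```bash
python3 -c "
from h import *
im,d=manip.grab_frame('side'); cv2.imwrite('pics/s3.png',im[...,::-1]); s=manip.observe(); print(s['clock'],s['tool_pos'],s['wrist_force'],s['finger_gap'])"
```

```text
17.55 [ 0.61154488 -0.08772046  0.26098115] [ 0.35550166 -0.2406834   0.17315179] 0.5989793861419889
```

View pics/s3.png

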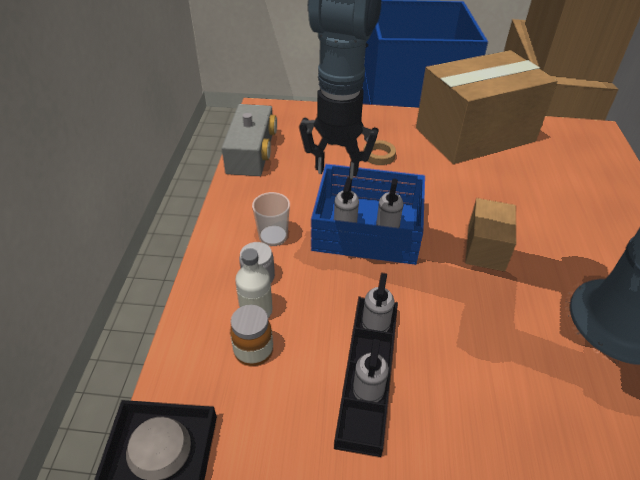

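The two empties stand in the crate, at about (346,208) and (391,210). The full ones are in pockets 2 and 4, at (371,372) and (379,305). The gripper is clear and the bystanders haven't moved.

```bash
python3 -c "
from workcell import manip
print(manip.job_done())"
```

```text
the job is handed in; nothing more can be done
None
```

I handed the job in at about 17.6 s: the empty canisters (first and third, counting from the end away from the crate) stand in the crate. The two full ones are back in the stand and the bystanders are undisturbed; the hand-in call returned no verdict.

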